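Set the drill speed with the thumbwheel

ROBOT

A 6-joint arm with a two-finger parallel gripper is mounted at the origin on a cart in front of the work surface, level with it; the furniture and walls round the work are solid. World frame = base frame: x ahead of the robot, y to its left, z up, the work surface at z = 0. Lengths are in m, angles in rad, forces in N, time in s.
With the tool pointing down it reaches from about 0.375 to 0.9 m from the base axis. Payload 3.1 kg.
Tool frame: the origin (TCP) lies at the very end of the fingers, on their centre line; the grasp point (between the pads) lies 19 mm behind it (grip_depth is the distance from the TCP to the grasp point, in m); z points along the fingers, y is the line along which they close (so a half turn about z gives the same grasp; the last joint's range is limited). The gripper opens to 85 mm and grips with 20 to 120 N. Pads are 22 mm wide; open, the fingers measure 114 mm over their backs; the gripper's body (76 mm by 85 mm) begins 54 mm behind the grasp point. The pads swing forward as they close: fully open they stand 13 mm farther back than shut.
Start: joints at [-1.337, 0.527, 1.433, -0, 1.181, -0.178], TCP at [0.25, -0.573, 0.231] pointing down, gripper open.
Joint ranges: [-3.08, 3.08], [-0.75, 2.2], [0.22, 2.44], [-1.43, 4.57], [0, 2.65], [-2.85, 2.85]. Speed limits (rad/s): [2.79, 2.79, 3.14, 3.14, 3.14, 3.14].

INTERFACE

Orientations are given as a unit quaternion [x, y, z, w].
In Python, from station import * gives the robot as it stands.
- The arm moves only by the tool apply_moves, never from a script. Its argument "plan" is a list of rows, each a list of 7 numbers: the shift along the tool's x, y, z in m, then the turn, a rotation vector about the tool's x, y, z in rad, then the gripper command: -1 is fully open, 1 is shut, values between are in proportion. In form: [[dx, dy, dz, wx, wy, wz, jaw], ...]. A call has 1 to 8 rows; each row shifts and turns the commanded pose from where the row before left it, along the tool's axes as they then stand; what a row does not reach is not made up. A row lasts 1/8 s, in which the tool goes at most 62.5 mm and 10.7 degrees, less where a joint would pass 70% of its speed; a pose out of reach is approached as far as the arm can. A call is refused whole if a number of a shift passes 0.0625 or a number of a turn 0.188, either way. A call with a gripper value outside its range is refused whole. The fingers move at their own pace and stop on an object; "force" is the grip in N (left out, the last holds). Time passes only in rows, so rows that do not move let the fingers close. It gives the time, the measured TCP pose, the force, the opening and the grip force at its end, in the units of the state.
- sense(): the state, without advancing time (a new reading comes with each control period).
- snapshot(name): name is "side" or "top"; returns the picture (400x640x3 uint8, red, green, blue); there is no depth.
- calibration(name): a dict with "camera_matrix" (3x3 intrinsics, pixels), "R" (3x3) and "t" (3): a world point X has camera coordinates R X + t. Camera axes: x right, y down, z forward; pixel columns grow to the right and rows downward; lengths in m; the calibration is good to about 2 mm. A picture is of the moment at which its call begins. calibration takes no time and is no camera call.
- sign_off(): hands the job in; it is judged then, once.
The state is a dict: "t": time; "q": joint angles; "qd": joint speeds; "tau": joint torques, N m; "tcp_pos": TCP position; "tool_rot": TCP orientation; "force": force on the tool from outside, world axes, zero at the start; "ft_torque": the same for the moment, N m; "finger_gap": opening from 0.0 (shut) to 1.0 (fully open); "gripper_force": force on a finger pad.
Only numpy, scipy, OpenCV 4.12 (cv2) and the standard library are available. Lean on these libraries where they do the work, as an engineer would, in place of code of your own. Each camera call takes 0.05 s, during which the arm holds its last target. There are 200 camera calls.

TASK

The mini drill is about to be plugged into the control box with the orange thumbwheel. Roll that wheel with a fingertip until the red line on its white drum stands beside the green zone marked on the lid, and then let go. Leave the setting of the box with the blue wheel as it is.

Things in the scene. Friction and masses are not known exactly. Their poses are not given: they have to be found in the camera images.
- orange_wheel_top (a point): Top centre of the ribbed orange wheel (radius 34 mm, 16 mm wide, axle along y, 44 mm up) showing 11 mm above the lid of a fixed grey box (130 x 84 x 67 mm high, x by y), 78 mm above the table. The point and its axes stay with the box: x to its back, y left, z up. The axle is sprung: pressed, it sinks up to 4.5 mm (1.2 N plus 1.2 N/mm). Press 2 to 3 mm and stroke along x; friction turns it; it stays.
- orange_pointer (a point): Middle of the red line (3 x 18 mm, along y) on the white index drum (radius 31 mm, 18 mm wide) that is one piece with the orange wheel, 17 mm to its left (+y). It goes the way the wheel's top is stroked, about 9 mm for each 10 mm; stops at 23 mm before and behind the top. It starts 12 to 20 mm before the top (toward the robot), so the wheel must be rolled away from the robot.
- orange_zone (a point): Middle of the green zone painted on the lid just left of the drum: 6 mm behind and 37 mm to the left of the wheel's top centre, 11 mm lower. The zone is 16 mm long along x. Axes as the wheel's. The red line is right when its x, seen in these axes, is within the zone.
- blue_pointer (a point): Red line on the drum of the other box, identical but with a blue wheel, 0.2 to 0.4 m to one side. It may stand anywhere and must stay there.
There are look-alikes about, which are no part of the job. Leave any purple or yellow look-alike of the part that bears orange_wheel_top alone.

How it is judged:
By the outcome, as a careful person would: the job done as asked, in the order asked, and still so for the second after the job is handed in, with the robot touching nothing.
It also fails if it takes over 40 s, if anything falls off the work surface, if the arm or the gripper's body presses on something with over 40 N, if the wrist force passes 120 N, or if a joint passes its speed limit or range.

## Working session

There is one attempt and no reset: what is moved stays moved. The work goes in short steps, Python scripts to look and compute and a tool call to move; the robot and the scene stay as the last step left them, time stands still between calls to the robot, and variables do not carry over. Pictures are saved under pics/ and viewed, at most 10 in all, crops included, and the job is handed in when it is done.

Besides the shell and the picture viewer there is one more tool, called after "Call:" as name(argument=value, ...) on one line, values as JSON. apply_moves: Moves the arm, as the interface text tells. Its arguments: {"type":"object","properties":{"plan":{"type":"array"},"force":{"type":"number"}},"required":["plan"]}

```bash
mkdir -p pics; python3 - <<'E'
from station import *
import cv2,numpy as np
for n in("side","top"):
    im=snapshot(n);cv2.imwrite(f"pics/{n}0.png",im[:,:,::-1]);c=calibration(n);print(n,np.array(c["camera_matrix"]).round(1).tolist(),(-np.array(c["R"]).T@np.array(c["t"])).round(3),np.array(c["R"]).round(2).tolist())
s=sense();print(s["tcp_pos"],s["tool_rot"],s["t"])
E
```

```text
side [[506.7, 0.0, 323.5], [0.0, 506.7, 201.3], [0.0, 0.0, 1.0]] [0.436 0.843 0.399] [[-0.99, -0.15, 0.02], [-0.07, 0.34, -0.94], [0.13, -0.93, -0.35]]
top [[492.5, 0.0, 315.3], [0.0, 492.5, 202.0], [0.0, 0.0, 1.0]] [ 0.422 -0.024  0.913] [[-0.0, -1.0, -0.03], [-0.99, 0.01, -0.16], [0.16, 0.03, -0.99]]
[ 0.25002654 -0.57209492  0.2304229 ] [ 9.78879016e-01  2.04437927e-01 -1.56931962e-05 -1.00233637e-03] 0.1
```

View pics/top0.png

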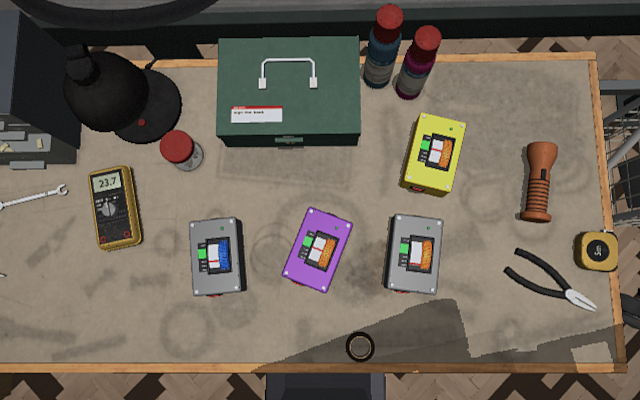

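View pics/side0.png

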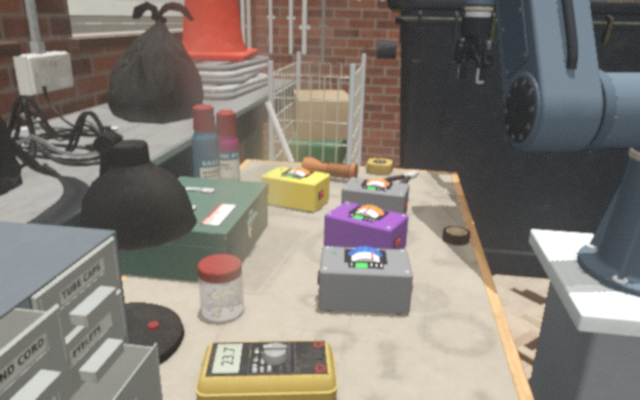

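Four look-alikes in the top view: grey/blue wheel (215,256), purple/orange (318,250), grey/orange (413,254) and yellow/orange (433,153). The grey box with the orange wheel at (413,254) fits the description; I'll confirm it in a crop.

```bash
python3 - <<'E'
import cv2,numpy as np
im=cv2.imread("pics/top0.png")
a=cv2.resize(im[205:305,375:450],None,fx=6,fy=6,interpolation=cv2.INTER_CUBIC)
cv2.imwrite("pics/crop0.png",a)
E
```

```text
(no output)
```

View pics/crop0.png

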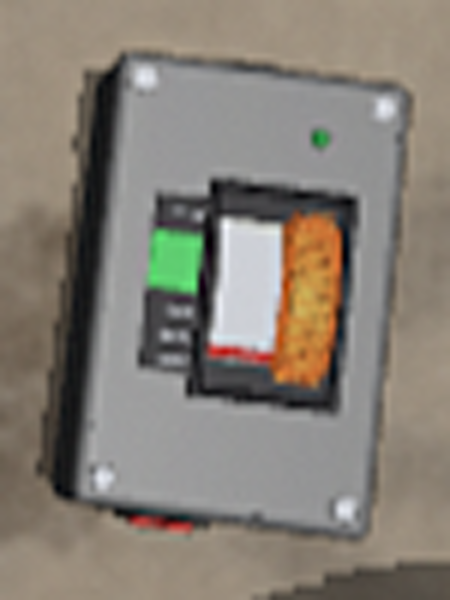

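The crop confirms a grey box with an orange wheel. The screws are at crop px (145,77), (386,107), (345,510) and (103,478), the wheel centre at (311,299), the green zone at (175,261), and the red line at (241,353), near the front.

```bash
cat > h.py <<'E'
from station import *
import numpy as np,cv2
def world(n,uv,z):
    c=calibration(n);K,R,t=[np.array(c[k],float) for k in("camera_matrix","R","t")]
    o=-R.T@t;d=R.T@np.linalg.inv(K)@[*uv,1];return o+d*(z-o[2])/d[2]
def cr(u,v):return (375+(u+.5)/6-.5,205+(v+.5)/6-.5)
E
python3 - <<'E'
from h import *
S=[world("top",cr(*p),.067) for p in((145,77),(386,107),(345,510),(103,478))]
f=(S[0]+S[1]-S[2]-S[3])/2;l=(S[0]+S[3]-S[1]-S[2])/2
yaw=np.arctan2(f[1],f[0]);print("screws",np.linalg.norm(f),np.linalg.norm(l),"yaw",yaw,np.arctan2(-l[0],l[1]),"ctr",np.mean(S,0))
R=np.array([[np.cos(yaw),-np.sin(yaw)],[np.sin(yaw),np.cos(yaw)]])
z=world("top",cr(175,261),.067);w=world("top",cr(311,299),.078)
print("wheel",w,"from zone",z[:2]-R@[.006,.037]);
p=world("top",cr(241,353),.0735);print("ptr rel",R.T@(p-w)[:2],"zone rel",R.T@(z-w)[:2])
t=sense();from scipy.spatial.transform import Rotation as Q
M=Q.from_quat(t["tool_rot"]).as_matrix();print(M.round(3))
d=np.array([*w[:2],.2])-t["tcp_pos"];print("dist tool",M.T@d,"toolx yaw",np.arctan2(M[1,0],M[0,0]))
E
```

```text
screws 0.11450842825899656 0.06835235051720559 yaw -0.13818550768237298 -0.13446427470016467 ctr [ 0.46698381 -0.16702568  0.067     ]
wheel [ 0.4640359  -0.18350256  0.078     ] from zone [ 0.46452497 -0.18346243]
ptr rel [-0.01724117  0.01701905] zone rel [0.00647888 0.03710711]
[[ 0.916  0.4   -0.   ]
 [ 0.4   -0.916  0.002]
 [ 0.    -0.002 -1.   ]]
dist tool [ 0.35163906 -0.27039426  0.03108861] toolx yaw 0.41177878237174215
```

Everything agrees: the screw-based yaw is -0.137, the zone comes out at (6.5, 37) mm, and the pointer is at -17 mm. The line needs about +23 mm of travel. Next I shut the gripper, align the tool and approach.

Call:
apply_moves(plan=[[0,0,0,0,0,0.183,1],[0,0,0,0,0,0.183,1],[0,0,0,0,0,0.183,1],[0.015,-0.0414,0,0,0,0,1],[0.015,-0.0414,0,0,0,0,1],[0.015,-0.0414,0,0,0,0,1],[0.015,-0.0414,0,0,0,0,1],[0.015,-0.0414,0,0,0,0,1]], force=30)

```text
t: 1.1
tcp_pos: [0.3532, -0.3764, 0.231]
tool_rot: [0.998, -0.069, -0.0, -0.0]
force: [-0.3, 0.4, -1.4]
finger_gap: 0.001
gripper_force: 0.0
```

Call:
apply_moves(plan=[[0.015,-0.0414,0,0,0,0,1],[0.015,-0.0414,0,0,0,0,1],[0.015,-0.0414,0,0,0,0,1],[0.015,-0.0414,0,0,0,0,1],[0.015,-0.0414,0,0,0,0,1],[0,0,0.06,0,0,0,1],[0,0,0.055,0,0,0,1],[0,0,0,0,0,0,1]])

```text
t: 2.1
tcp_pos: [0.4524, -0.1809, 0.1126]
tool_rot: [0.998, -0.068, -0.005, -0.003]
force: [-0.7, 0.4, 0.8]
finger_gap: 0.001
gripper_force: 0.0
```

```bash
cat >> h.py <<'E'
from scipy.spatial.transform import Rotation as Q
W=np.array([.4643,-.1835,.078]);Y=-.137
def rel():
    s=sense();M=Q.from_quat(s["tool_rot"]).as_matrix()
    B=Q.from_euler("z",Y).as_matrix()
    print("box-rel mm",((s["tcp_pos"]-W)@B*1e3).round(2),"yaw err",np.arctan2(M[1,0],M[0,0])-Y,"zaxis",M[:,2].round(3),"F",np.round(s["force"],2),s["finger_gap"],s["t"])
E
python3 - <<'E'
from h import *
rel();im=snapshot("side")[:,:,::-1]
cv2.imwrite("pics/s1.png",cv2.resize(im[120:240,310:450],None,fx=5,fy=5,interpolation=cv2.INTER_CUBIC))
E
```

```text
box-rel mm [-12.14   0.95  34.62] yaw err 6.904515285710566e-05 zaxis [-0.009  0.007 -1.   ] F [-0.71  0.41  0.79] 0.0007541705199864634 2.1
```

View pics/s1.png

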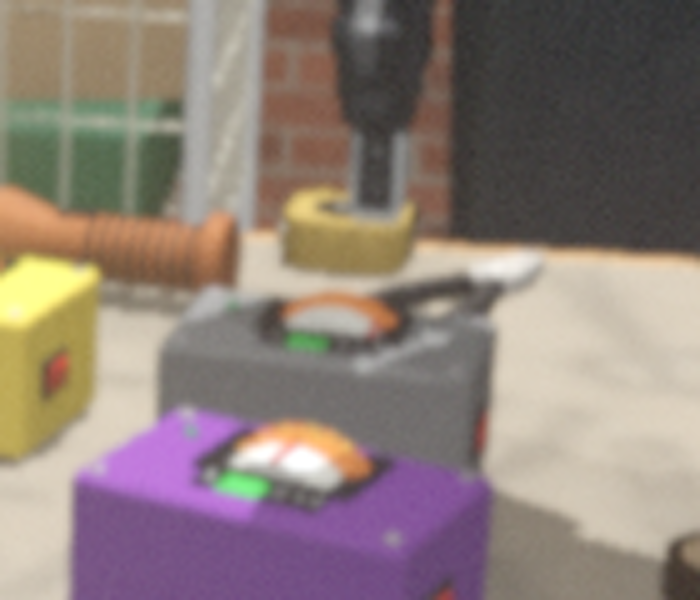

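The shut fingertip (crop px 377,210) is above the orange wheel on the grey box (340,300), slightly to the front as intended. Lowering to contact.

Call:
apply_moves(plan=[[0.003,0.002,0.015,0,0,0,1],[0,0,0.014,0,0,0,1],[0,0,0,0,0,0,1],[0,0,0,0,0,0,1]])

```text
t: 2.65
tcp_pos: [0.4583, -0.1857, 0.0878]
tool_rot: [0.998, -0.069, 0.0, 0.0]
force: [0.3, 1.0, 0.8]
finger_gap: -0.004
gripper_force: 0.0
```

```bash
python3 -c "
from h import *
rel()"
```

```text
box-rel mm [-5.68 -3.02  9.8 ] yaw err -0.00040473482399455696 zaxis [ 0.001 -0.    -1.   ] F [0.27 1.   0.83] -0.0038316760148531855 2.65
```

Call:
apply_moves(plan=[[-0.003,-0.0015,0.004,0,0,0,1],[0,0,0.003,0,0,0,1],[0,0,0.0015,0,0,0,1],[0,0,0,0,0,0,1],[0,0,0,0,0,0,1]])

```text
t: 3.28
tcp_pos: [0.4554, -0.1837, 0.0788]
tool_rot: [0.998, -0.069, 0.0, 0.0]
force: [-0.4, 0.7, -0.6]
finger_gap: 0.001
gripper_force: 0.0
```

Call:
apply_moves(plan=[[0,0,0.002,0,0,0,1],[0,0,0.002,0,0,0,1],[0,0,0,0,0,0,1],[0,0,0,0,0,0,1]])

```text
t: 3.78
tcp_pos: [0.4555, -0.1838, 0.075]
tool_rot: [0.998, -0.069, 0.0, 0.0]
force: [0.0, -0.2, 3.7]
finger_gap: 0.001
gripper_force: 1.8
```

```bash
python3 -c "
from h import *
rel()"
```

```text
box-rel mm [-8.63 -1.51 -2.97] yaw err -0.00018962521112628195 zaxis [ 0.001 -0.    -1.   ] F [ 0.05 -0.25  3.65] 0.0012890630506483187 3.775
```

Call:
apply_moves(plan=[[0.003,0,0,0,0,0,1],[0.004,0,0,0,0,0,1],[0.004,0,0,0,0,0,1],[0.004,0,0,0,0,0,1],[0.002,0,0,0,0,0,1],[0,0,0,0,0,0,1]])

```text
t: 4.53
tcp_pos: [0.4727, -0.1861, 0.0749]
tool_rot: [0.998, -0.069, 0.0, 0.0]
force: [0.2, -1.4, 4.0]
finger_gap: -0.001
gripper_force: 2.0
```

Call:
apply_moves(plan=[[0,0,-0.01,0,0,0,1],[0,0,-0.03,0,0,0,1],[-0.06,0,-0.04,0,0,0,1],[-0.04,0,0,0,0,0,1],[0,0,0,0,0,0,1]])

```text
t: 5.15
tcp_pos: [0.3774, -0.171, 0.1498]
tool_rot: [0.998, -0.069, -0.002, -0.002]
force: [-0.0, -0.4, -0.2]
finger_gap: 0.0
gripper_force: 0.0
```

```bash
python3 - <<'E'
from h import *
rel();im=snapshot("top")[:,:,::-1];b=snapshot("side")[:,:,::-1]
r=lambda a:cv2.resize(a,None,fx=6,fy=6,interpolation=cv2.INTER_CUBIC)
a=r(im[215:290,380:445]);b=r(b[165:220,335:402]);h=max(a.shape[0],b.shape[0])
pad=lambda a:cv2.copyMakeBorder(a,0,h-a.shape[0],0,0,cv2.BORDER_CONSTANT)
cv2.imwrite("pics/s2.png",np.hstack([pad(a),pad(b)]))
E
```

```text
box-rel mm [-87.84   0.54  71.76] yaw err -0.0018125653255609275 zaxis [-0.004  0.003 -1.   ] F [-0.02 -0.37 -0.18] 0.0001795509315756018 5.15
```

View pics/s2.png

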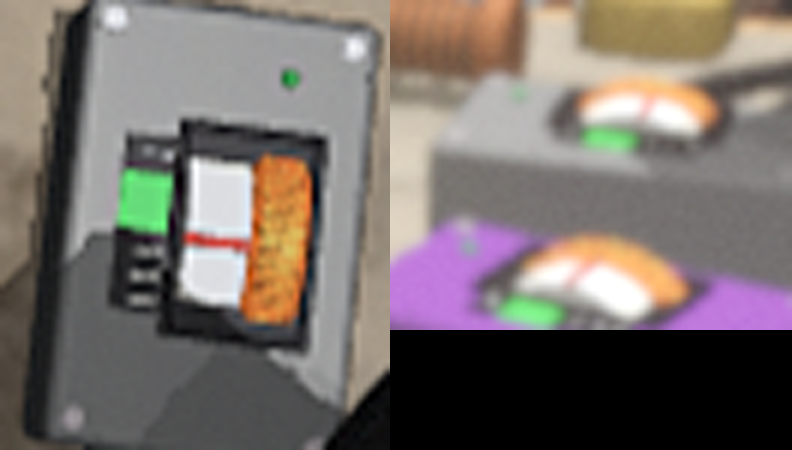

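The line now sits at crop px (217,241), close to the top; the zone is at (145,201).

```bash
python3 - <<'E'
from h import *
B=Q.from_euler("z",Y).as_matrix()
for n,p,z in(("ptr",(217,241),.075),("zone",(145,201),.067)):
    print(n,((world("top",(380+(p[0]+.5)/6-.5,215+(p[1]+.5)/6-.5),z)-W)@B*1e3).round(1))
E
```

```text
ptr [-2.9 17.  -3. ]
zone [  6.3  37.1 -11. ]
```

Call:
apply_moves(plan=[[0.045,0,0.03,0,0,0,1],[0.041,0,0.02,0,0,0,1],[0,0,0.017,0,0,0,1],[0,0,0,0,0,0,1],[0,0,0,0,0,0,1]])

```text
t: 5.88
tcp_pos: [0.4665, -0.1851, 0.0825]
tool_rot: [0.998, -0.068, -0.0, -0.0]
force: [0.5, -0.8, 0.5]
finger_gap: -0.002
gripper_force: 0.0
```

```bash
python3 -c "
from h import *
rel()"
```

```text
box-rel mm [ 2.37 -1.24  4.5 ] yaw err 4.982028058525545e-05 zaxis [-0.  0. -1.] F [ 0.45 -0.84  0.5 ] -0.002427450376557611 5.875
```

Call:
apply_moves(plan=[[-0.0075,0,0,0,0,0,1],[0,0,0.003,0,0,0,1],[0,0,0.0025,0,0,0,1],[0,0,0.002,0,0,0,1],[0,0,0,0,0,0,1],[0,0,0,0,0,0,1]])

```text
t: 6.62
tcp_pos: [0.4591, -0.1843, 0.0752]
tool_rot: [0.998, -0.069, 0.0, 0.0]
force: [-0.0, 0.6, 3.4]
finger_gap: -0.001
gripper_force: 1.8
```

Call:
apply_moves(plan=[[0.003,0,0,0,0,0,1],[0.003,0,0,0,0,0,1],[0.003,0,0,0,0,0,1],[0.002,0,0,0,0,0,1],[0,0,0,0,0,0,1],[0,0,0,0,0,0,1]])

```text
t: 7.38
tcp_pos: [0.47, -0.1858, 0.0751]
tool_rot: [0.998, -0.069, 0.0, 0.0]
force: [0.5, -1.8, 2.9]
finger_gap: 0.003
gripper_force: 1.9
```

Call:
apply_moves(plan=[[0,0,-0.01,0,0,0,1],[0,0,-0.03,0,0,0,1],[-0.06,0,-0.04,0,0,0,1],[-0.04,0,0,0,0,0,1],[0,0,0,0,0,0,1]])

```text
t: 8.0
tcp_pos: [0.3749, -0.1706, 0.1499]
tool_rot: [0.998, -0.069, -0.002, -0.002]
force: [0.2, -0.6, 0.2]
finger_gap: -0.0
gripper_force: 0.0
```

```bash
python3 - <<'E'
from h import *
im=snapshot("top")[:,:,::-1]
r=lambda a:cv2.resize(a,None,fx=6,fy=6,interpolation=cv2.INTER_CUBIC)
o=r(cv2.imread("pics/top0.png")[215:290,185:250])
cv2.imwrite("pics/s3.png",np.hstack([r(im[215:290,380:445]),np.vstack([o[90:315],r(im[215:290,185:250])[90:315]])]))
E
```

```text
(no output)
```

View pics/s3.png

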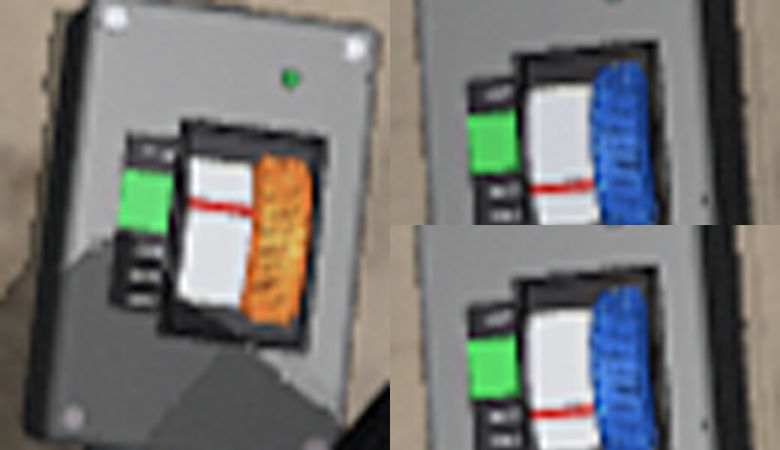

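The line at crop px (221,207) works out to about +6.5 mm, in the middle of the zone. The blue box's line hasn't moved, and the robot is clear of everything.

```bash
python3 - <<'E'
from h import *
B=Q.from_euler("z",Y).as_matrix()
print(((world("top",(380+221.5/6-.5,215+207.5/6-.5),.0745)-W)@B*1e3).round(1))
print(sign_off())
E
```

```text
[ 6.7 16.8 -3.5]
the job is handed in; nothing more can be done
None
```

The orange wheel is set and the job is handed in: its red line measures about 6.7 mm behind the wheel's top, near the middle of the green zone, the blue box's setting looks unchanged, and the robot is touching nothing.

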